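Swap the order tag on the packing-lane rail

TASK

Change the lane's order tag: first take the red tag off the rail and stand it upright, fully down, in the rack's empty slot, the one between the green clips. Then take the yellow tag from the rack, hook it onto the rail over the green stretch near the rail's end, and slide it along, hooked on the rail all the way, until it hangs centred on the red mark where the red tag was. Leave the other tags and the packing things where they are.

Things in the scene. Friction and masses are not known exactly. Their poses are not given: they have to be found in the camera images.
- red: red order tag, hanging at the mark; rigid, 176 mm tall, 150 g. Origin: centre of its lower edge; z up, x across its thickness, y across its width (along the rail). Plate 8 mm thick (x), 70 wide (y), z 0 to 80; above it a C-hook, open to +x; on top a grip tab 12 mm thick (x), 36 wide (y), z 129 to 176, on the centre line
- red_hook (a point): where the rail's axis lies in red's hook when hung: tag x 0, y 0, z 114. Hook 40 mm wide in y: spine x -18 to -11, V roof (top z 129), lip x 11 to 17 down to z 108. The mouth to +x is 28 mm high, plate top (z 80) to lip (z 108). To unhook: raise 20 mm (rail at z 94), move the tag to its -x by 35 mm or more; to hook, the reverse
- yellow: an order tag of the same shape as the red one, yellow, standing in a slot of the rack; origin, axes and hook as for red
- yellow_hook (a point): point in the yellow tag's hook, at x 0, y 0, z 114 mm in its frame, where the rail's axis lies when it hangs; axes as the tag's
- rail: fixed stand. Round aluminium bar, 14 mm in diameter, along its y, axis 200 mm above the origin, between blue posts (22 by 18 mm, to z 210) at y -212 and +212; base plate 80 by 460 by 12 mm. Origin: centre of the base's underside; +x away from the robot. Green stretch, on the bar and on the base below: y +97 to +197 mm, the end nearest the rack
- mark: red mark on the rail: a 10 mm wide red band round the bar, and a red line across the base plate below. Origin: on the rail's axis, at the band's centre; axes as the rail's (y along the rail, z up)
- rack: fixed blue slotted rack, 230 (x) by 104 (y) by 40 mm tall, origin at the centre of its underside. Four slots across it, at x -82.5, -27.5, +27.5 and +82.5 mm, each 13 mm (x) by 75 mm (y), 30 mm deep (floor at z 10). Three hold tags (standing with the rack's x and y axes as theirs); one is empty
- clip: pair of green clips on the rack's two edges at the ends of the empty slot. Origin: centre of that slot's floor, 10 mm above the bench; axes as the rack's
- blue: an order tag of the same shape as the red one, blue, hanging on the rail beyond the mark: leave it alone
- white: an order tag of the same shape as the red one, white, standing in the rack: leave it alone
- grey: an order tag of the same shape as the red one, grey, standing in the rack: leave it alone
- tower: stack of clear and red tape rolls, 90 mm in diameter, 150 mm tall, loose; origin under its centre
- dispenser: orange hand tape dispenser with a roll, about 110 by 54 by 80 mm tall, loose; origin under its centre, x along its length
- scanner: black and grey hand scanner lying on the bench, about 165 by 66 by 44 mm, loose; origin under it, x towards its head
- carton: small yellow carton, 100 (x) by 200 (y) by 90 mm tall, loose, beyond the rail; origin under its centre
Not all that is in view belongs to the job. Of the things that look like the yellow, the smaller one is meant.

How it is judged (in metres and radians):
On the way, in this order (a step that is already met when the one before it is completed fails the run):
1. the red tag stands in the empty slot between the green clips (horizontal distance between red and clip below 0.008 m and z of red in the frame of clip between -0.006 and 0.006 m and angle between red's own z axis and vertical below 0.2 rad), for 0.2 s.
2. the yellow tag is hooked on the rail over the green stretch (x of yellow_hook in the frame of mark between -0.007 and 0.007 m and z of yellow_hook in the frame of mark between -0.007 and 0.007 m and angle between yellow's own z axis and vertical below 0.25 rad and y of yellow_hook in the frame of rail above 0.09 m), for 0.2 s.
At the end, for the whole second after the job is handed in: red stands in the clipped slot, foot within 8 mm of the slot centre and 6 mm of its floor, tilt under 0.2 rad; yellow hangs on the rail, hook within 10 mm of the mark along the rail and 7 mm of the rail axis, tilt under 0.25 rad; both still (all of step 1 and linear speed of each of red, yellow below 0.03 m/s and angular speed of each of red, yellow below 0.5 rad/s and x of yellow_hook in the frame of mark between -0.007 and 0.007 m and z of yellow_hook in the frame of mark between -0.007 and 0.007 m and angle between yellow's own z axis and vertical below 0.25 rad and y of yellow_hook in the frame of mark between -0.01 and 0.01 m); the robot touches nothing.
It fails at once if the yellow tag was lifted over the rail away from the green stretch instead of slid (raised more than 12 mm above hanging, within 40 mm of the bar) (x of yellow_hook in the frame of rail between -0.04 and 0.04 m and y of yellow_hook in the frame of rail between -0.19 and 0.075 m and z of yellow_hook in the frame of rail between 0.212 and 0.3 m).
It fails at once if another tag was moved more than 20 mm (distance of any of blue, white, grey from where it was at the start of the episode above 0.02 m).
It fails at once if one of the packing things was moved more than 25 mm or tipped (distance of any of tower, dispenser, scanner, carton from where it was at the start of the episode above 0.025 m or angle between any of tower, dispenser, scanner, carton's own z axis and vertical above 0.35 rad).
It also fails if it takes over 66 s, if anything falls off the work surface, if the arm or the gripper's body presses on something with over 40 N, if the wrist force passes 120 N, or if a joint passes its speed limit or range.

ROBOT

A 6-joint arm with a two-finger parallel gripper is mounted at the origin on the work surface. World frame = base frame: x ahead of the robot, y to its left, z up, the work surface at z = 0. Lengths are in mm, angles in rad, forces in N, time in s.
With the tool pointing down it reaches from about 350 to 850 mm from the base axis. Payload 8.1 kg.
Tool frame: the origin (TCP) lies on the mounting face of the last link; the fingertips stand 173 mm ahead of it and the grasp point (between the pads) lies 155 mm ahead of it; z points along the fingers, y is the line along which they close (so a half turn about z gives the same grasp; the last joint's range is limited). The gripper opens to 85 mm and grips with 20 to 120 N. Pads are 22 mm wide; open, the fingers measure 114 mm over their backs; the gripper's body (76 mm by 85 mm) begins 54 mm behind the grasp point. The pads swing forward as they close: fully open they stand 13 mm farther back than shut.
Start: joints at [-1.338, 0.13, 1.488, -0, 1.523, -0.085], TCP at [187.507, -569.954, 404.692] pointing down, gripper open.
Joint ranges: [-2.96, 2.96], [-0.89, 2.26], [0.02, 2.5], [-1.34, 4.48], [0, 2.73], [-2.66, 2.66]. Speed limits (rad/s): [2.39, 2.39, 2.79, 3.14, 3.14, 3.14].

INTERFACE

Orientations are given as a rotation vector (axis times angle).
In Python, from station import env gives the robot as it stands. The module is installed in compiled form; this text tells all that it offers.
- The arm moves only by the shell command python3 -m pendant 'ROWS'. ROWS is JSON, a list of rows, each a list of 3 entries, a list of its own where there are three numbers: the shift along the tool's x, y, z in cm, then the turn, a rotation vector about the tool's x, y, z in rad, then the opening, from -1 (shut) to 1 (fully open). In form: [[[tx, ty, tz], [rx, ry, rz], fingers], ...]. A call has exactly 10 rows; each row is the pose to reach, as a shift and turn from the pose commanded when the call began, along the tool's axes at that moment; what a row does not reach only later rows make up. A row lasts 1/8 s, in which the tool goes at most 62.5 mm and 10.7 degrees, less where a joint would pass 70% of its speed; a pose out of reach is approached as far as the arm can. A call with a gripper value outside its range is refused whole. The fingers move at their own pace and stop on an object; the grip force is fixed at half the most. Time passes only in rows, so rows that repeat a pose let the fingers close, or fill a call up. It gives the time, the measured TCP pose, the force, the opening and the grip force at its end, in the units of the state.
- env.sense(): the state, without advancing time (a new reading comes with each control period).
- env.grab_frame(name): name is "side" or "top" or "wrist"; returns (picture, depth): 480x640x3 uint8, red, green, blue; 480x640 float32, mm along the optical axis (not along the pixel's ray), 0 where there is no reading.
- env.camera_params(name): a dict with "vertical_fov" (degrees; the focal length in pixels is half the picture's height over the tangent of half this angle, whatever the lens; pixels are square), "cx", "cy" (the principal point, pixels), "k1" (the pictures are not rectified: a ray, as slopes to the right and down, at radius r is drawn at 1 + k1 r^2 times it, then the intrinsics apply), "T" (4x4, takes a point from camera to world coordinates). Camera axes: x right, y down, z forward; pixel columns grow to the right and rows downward; lengths in mm; the calibration is good to about 2 mm. A picture is of the moment at which its call begins: read the wrist's pose just before it. camera_params takes no time and is no camera call; for the wrist camera it gives the pose at the moment of the call.
- env.finish_job(): hands the job in; it is judged then, once.
The state is a dict: "time_s": time; "qpos": joint angles; "dq": joint speeds; "joint_efforts": joint torques, N m; "eef_pos": TCP position; "orientation": TCP orientation; "ft_force": force on the tool from outside, world axes, zero at the start; "moment": the same for the moment, N m; "gripper_width": opening from 0.0 (shut) to 1.0 (fully open); "gripper_force": force on a finger pad.
Only numpy, scipy, OpenCV 4.12 (cv2) and the standard library are available. Lean on these libraries where they do the work, as an engineer would, in place of code of your own. Each camera call takes 0.05 s, during which the arm holds its last target. There are 200 camera calls.

## Working session

There is one attempt and no reset: what is moved stays moved. The work goes in short steps, Python scripts to look and compute and a shell command to move; the robot and the scene stay as the last step left them, time stands still between calls to the robot, and variables do not carry over. Pictures are saved under pics/ and viewed, at most 10 in all, crops included, and the job is handed in when it is done.

```bash
mkdir -p pics
cat > h.py <<'E'
import numpy as np, cv2
from station import env
from scipy.spatial.transform import Rotation as R
def cam(n):
    p=env.camera_params(n); im,d=env.grab_frame(n); return p,np.array(im),np.array(d)
def slopes(p,uv):
    f=240/np.tan(np.radians(p["vertical_fov"])/2)
    uv=np.atleast_2d(np.array(uv,float)); s=(uv-[p["cx"],p["cy"]])/f
    u=s.copy()
    for _ in range(20): u=s/(1+p["k1"]*(u**2).sum(1,keepdims=True))
    return u
def ray(p,uv):
    u=slopes(p,uv); T=np.array(p["T"]); d=np.c_[u,np.ones(len(u))]@T[:3,:3].T
    return T[:3,3],d
def onz(p,uv,z):
    o,d=ray(p,uv); return o+d*((z-o[2])/d[:,2])[:,None]
def cloud(p,d):
    v,u=np.mgrid[:480,:640]; s=slopes(p,np.c_[u.ravel(),v.ravel()]); z=d.ravel()
    T=np.array(p["T"]); P=np.c_[s*z[:,None],z]@T[:3,:3].T+T[:3,3]
    return P.reshape(480,640,3)
E
python3 - <<'E'
from h import *
s=env.sense(); print({k:np.round(v,3) for k,v in s.items()})
for n in("top","side"):
    p,im,d=cam(n); np.savez(f"{n}0.npz",im=im,d=d); cv2.imwrite(f"pics/{n}0.png",im[...,::-1]); print(n,p["vertical_fov"],p["cx"],p["cy"],p["k1"],np.round(p["T"],2).tolist(), (d>0).mean())
E
```

```text
{'time_s': np.float64(0.0), 'qpos': array([-1.338,  0.131,  1.489, -0.   ,  1.523, -0.085]), 'dq': array([0.001, 0.   , 0.   , 0.002, 0.001, 0.001]), 'joint_efforts': array([-1.0000e-03, -5.6940e+01, -5.0055e+01, -0.0000e+00,  1.5000e-02,
        0.0000e+00]), 'eef_pos': array([ 187.462, -569.726,  403.63 ]), 'orientation': array([-3.1  , -0.497,  0.   ]), 'ft_force': array([ 0.094, -0.495, -1.38 ]), 'moment': array([-0.028,  0.013, -0.005]), 'gripper_force': np.float64(0.0), 'gripper_width': np.float64(0.999)}
top 45.856541627161654 316.5101683853775 237.39730940707247 -0.03299197203245126 [[-0.01, -0.99, 0.14, 389.23], [-1.0, 0.01, -0.01, 28.97], [0.01, -0.14, -0.99, 1370.34], [0.0, 0.0, 0.0, 1.0]] 0.9961881510416667
side 49.40120564036572 324.4157868879518 240.62680660369213 0.030356875494849465 [[0.64, 0.62, -0.46, 1144.86], [0.77, -0.51, 0.39, -483.36], [0.01, -0.6, -0.8, 1176.31], [0.0, 0.0, 0.0, 1.0]] 0.99587890625
```

View pics/top0.png

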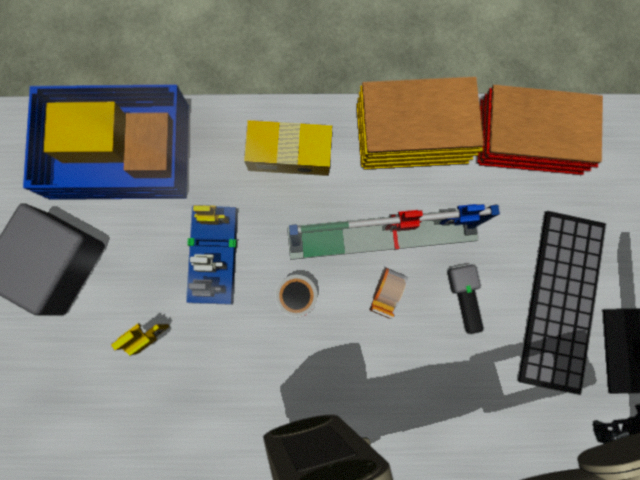

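View pics/side0.png

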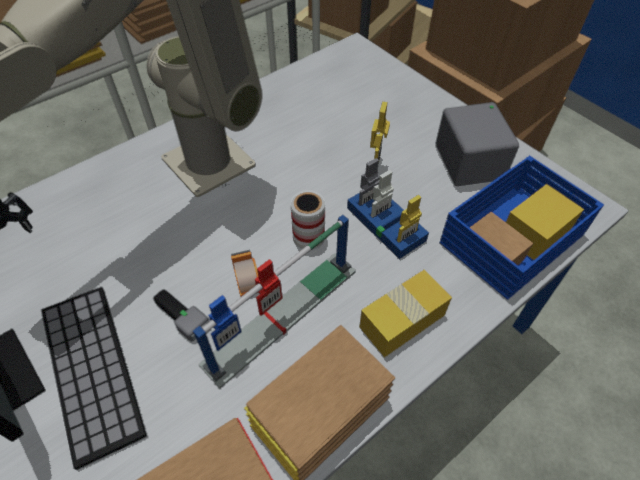

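Top view: the rack tag at (210,213) is yellow, and its lookalikes are the larger yellow tag at (138,338), the carton (288,145) and the box in the bin (80,130). I choose the small one in the rack at (210,213). The empty slot lies between the clips at (192,243) and (232,243), the red tag is at (405,220), and the red mark is on the base at (396,240). Next I'll measure these and check the choice in a crop.

```bash
cat > m.py <<'E'
from h import *
def hsv(im): return cv2.cvtColor(im,cv2.COLOR_RGB2HSV).astype(int)
def mask(im,c):
    h=hsv(im);H,S,V=h[...,0],h[...,1],h[...,2]
    return {"red":((H<6)|(H>174))&(S>170)&(V>60),"yel":(H>20)&(H<34)&(S>150)&(V>60),"grn":(H>55)&(H<90)&(S>90)&(V>50),"blu":(H>105)&(H<125)&(S>130)&(V>40)}[c]
def pts(P,m,lo,hi):
    k=m&np.all((P>lo)&(P<hi),axis=2); return P[k]
def desc(n,Q):
    if len(Q)<5: print(n,len(Q));return
    print(n,len(Q),"med",np.round(np.median(Q,0),1),"lo",np.round(np.percentile(Q,3,axis=0),1),"hi",np.round(np.percentile(Q,97,axis=0),1))
def rect(Q):
    r=cv2.minAreaRect(Q[:,:2].astype(np.float32)); return np.round(r[0],1),np.round(r[1],1),round(r[2],2)
E
python3 - <<'E'
from m import *
for n in("top","side"):
    f=np.load(n+"0.npz");im,d=f["im"],f["d"];p=env.camera_params(n);P=cloud(p,d)
    print(n)
    desc("bench",P[(P[...,0]>150)&(P[...,0]<300)&(P[...,1]>0)&(P[...,1]<150)&(abs(P[...,2])<20)])
    B=pts(P,mask(im,"blu"),(300,150,32),(700,420,46));desc("racktop",B);print(rect(B))
    desc("clips",pts(P,mask(im,"grn"),(300,150,20),(700,420,70)))
    desc("yellow tab",pts(P,mask(im,"yel"),(450,150,100),(700,420,200)))
    desc("yellow lookalike",pts(P,mask(im,"yel"),(200,250,5),(430,600,300)))
    desc("red all",pts(P,mask(im,"red"),(350,-300,60),(700,100,300)))
    desc("red tabtop",pts(P,mask(im,"red"),(350,-300,250),(700,100,300)))
    desc("mark base",pts(P,mask(im,"red"),(350,-300,5),(700,0,20)))
    desc("green base",pts(P,mask(im,"grn"),(350,-300,5),(700,150,20)))
    desc("green bar",pts(P,mask(im,"grn"),(350,-300,180),(700,150,220)))
    desc("post/blue >203",pts(P,mask(im,"blu"),(350,-400,203),(700,150,216)))
    desc("post L",pts(P,mask(im,"blu"),(350,40,203),(700,150,216)))
    # bar: z 190-212, neutral
    b=pts(P,np.ones(d.shape,bool),(420,-330,196),(650,90,209))
    if len(b)>10:
        A=np.polyfit(b[:,1],b[:,0],1);r=b[:,0]-np.polyval(A,b[:,1]);k=abs(r)<8;A=np.polyfit(b[k,1],b[k,0],1);print("bar x=",A,k.sum(),b[k,1].min(),b[k,1].max())
im=np.load("side0.npz")["im"];t=np.load("top0.npz")["im"]
a=cv2.resize(im[80:270,330:480],None,fx=2.5,fy=2.5)[:475];b=cv2.resize(t[195:365,100:245],None,fx=2.7,fy=2.7)
c=np.zeros((475,800,3),np.uint8);c[:a.shape[0],:375]=a;c[:min(475,b.shape[0]),380:380+b.shape[1]]=b[:475];cv2.imwrite("pics/crop1.png",c[...,::-1])
E
```

```text
top
bench 4067 med [225.4  75.6   0.7] lo [155.9   4.7  -4.5] hi [295.4 145.7   6.2]
racktop 2052 med [540.5 249.7  40.3] lo [425.8 209.1  35.1] hi [614.2 308.   44.9]
(array([562.1, 272.4]), array([299.7, 162.9]), 18.1)
clips 112 med [564.  216.   45.1] lo [553.8 202.   31.7] hi [573.3 313.2  49.5]
yellow tab 225 med [610.4 256.9 137.2] lo [600.2 238.  118.9] hi [622.  274.4 189.6]
yellow lookalike 656 med [342.9 390.6 164.2] lo [317.6 367.5 102. ] hi [369.9 415.1 233.6]
red all 332 med [ 583.1 -176.5  215. ] lo [ 570.9 -196.6  182.8] hi [ 600.2 -161.1  264.9]
red tabtop 116 med [ 588.  -177.5  262.3] lo [ 582.2 -194.5  252.6] hi [ 594.5 -162.   266. ]
mark base 44 med [ 574.  -179.9   14.4] lo [ 554.1 -183.7    8.4] hi [ 593.6 -176.4   19.2]
green base 519 med [551.3   8.9  13.6] lo [534.5 -46.4   8.3] hi [578.4  40.4  18.8]
green bar 1
post/blue >203 238 med [ 594.3 -312.7  210. ] lo [ 582.6 -365.7  204.4] hi [ 616.4 -286.7  215.3]
post L 0
bar x= [-8.85181834e-02  5.71935753e+02] 830 -327.7248786658519 69.71989974891153
side
bench 1764 med [ 2.242e+02  6.930e+01 -1.000e-01] lo [1
[... 431 characters left out ...]
]
red all 590 med [ 597.6 -184.8  208.7] lo [ 464.5 -212.   103. ] hi [609.3  36.6 263.6]
red tabtop 93 med [ 596.2 -184.5  260.9] lo [ 589.1 -197.9  250.9] hi [ 599.6 -168.   265.4]
mark base 52 med [ 596.8 -179.2   14.3] lo [ 562.8 -184.9    8.8] hi [ 627.5 -174.6   17.4]
green base 870 med [577.1  -5.5  13.4] lo [541.9 -49.7   8.9] hi [611.9  41.5  17.3]
green bar 165 med [578.3  -9.4 206.4] lo [571.9 -48.7 200.8] hi [585.4  38.4 210.5]
post/blue >203 277 med [ 612.  -311.8  209.6] lo [ 565.6 -368.7  204.1] hi [621.7  62.4 215. ]
post L 47 med [573.9  58.2 209.7] lo [562.6  51.7 204.1] hi [581.4  65.9 212.5]
bar x= [-1.04249744e-01  5.77758564e+02] 746 -329.9761896541577 70.48130675379537
```

View pics/crop1.png

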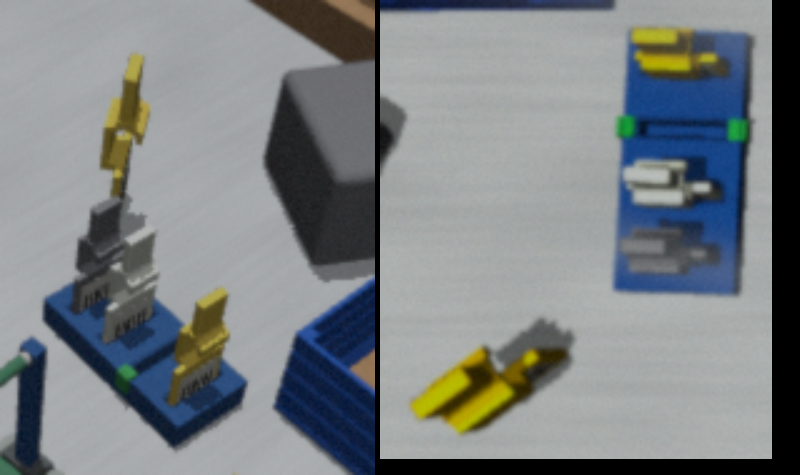

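The crop confirms it: the tag in the rack is the smaller one, and the larger lookalike stands apart on the bench. Now I'll refine the bar axis, rack yaw and mark using silhouette centrelines.

```bash
cat > r.py <<'E'
from m import *
bars=[]
for n in("top","side"):
    f=np.load(n+"0.npz");im,d=f["im"],f["d"];p=env.camera_params(n);P=cloud(p,d)
    # bar silhouette
    x0=592-0.097*(P[...,1]+180)
    k=(abs(P[...,0]-x0)<22)&(abs(P[...,2]-202)<12)&(((P[...,1]>-125)&(P[...,1]<40))|((P[...,1]>-250)&(P[...,1]<-225)))
    v,u=np.where(k); c=[]
    for uu in np.unique(u):
        vv=v[u==uu]
        if len(vv)>3: c.append((uu,(vv.min()+vv.max())/2))
    W=onz(p,c,200);A=np.polyfit(W[:,1]+180,W[:,0],1);r=W[:,0]-np.polyval(A,W[:,1]+180)
    g=abs(r)<3;A=np.polyfit(W[g,1]+180,W[g,0],1);print(n,"bar slope, x at y=-180:",A,r.std(),len(c));bars.append(A)
    # mark line on base, z=12
    m=mask(im,"red")&(abs(P[...,2]-12)<12)&(P[...,1]>-230)&(P[...,1]<-130)&(P[...,0]>500)
    v,u=np.where(m);W=onz(p,np.c_[u,v],12);print(" markline fit y=a(x-592)+b",np.polyfit(W[:,0]-592,W[:,1],1),len(W),W[:,0].min(),W[:,0].max())
    # band on bar
    m=mask(im,"red")&(abs(P[...,2]-204)<8)&(P[...,1]>-230)&(P[...,1]<-130)
    # green base
    m=mask(im,"grn")&(abs(P[...,2]-12)<10)&(P[...,0]>500)&(P[...,1]<100)
    v,u=np.where(m);W=onz(p,np.c_[u,v],12);print(" greenbase",rect(W),np.median(W,0))
    # clips, z=?
    m=mask(im,"grn")&(P[...,1]>150)&(P[...,1]<400)&(P[...,2]>30)
    nc,l,st,ce=cv2.connectedComponentsWithStats(m.astype(np.uint8))
    for i in range(1,nc):
        if st[i,4]>8: Q=P[l==i];print(" clip",st[i,4],np.round(ce[i],1),np.round(np.median(Q,0),1),"ztop",np.round(np.percentile(Q[:,2],90),1),np.round(onz(p,ce[i],40),1))
    # rack outline
    m=mask(im,"blu")&np.all((P>(400,160,25))&(P<(690,360,55)),axis=2)
    m=cv2.morphologyEx(m.astype(np.uint8),cv2.MORPH_OPEN,np.ones((3,3)))
    nc,l,st,ce=cv2.connectedComponentsWithStats(m)
    k=(l>0);v,u=np.where(k);W=onz(p,np.c_[u,v],40);print(" rack40",rect(W),np.round(W.min(0),1),np.round(W.max(0),1))
    # tabs: top-most points
    for nm,c,lo,hi,z in(("red","red",(550,-230,254),(640,-130,275),262),("yel","yel",(570,200,176),(680,300,198),186)):
        Q=pts(P,mask(im,c),lo,hi);k=mask(im,c)&np.all((P>lo)&(P<hi),axis=2);v,u=np.where(k)
        if len(u)>5: print(" tab",nm,len(u),rect(onz(p,np.c_[u,v],z)))
E
python3 r.py
```

```text
top bar slope, x at y=-180: [-9.32363650e-02  5.89614503e+02] 0.4554711643625846 90
 markline fit y=a(x-592)+b [ 1.06741773e-01 -1.78579734e+02] 45 552.463005588148 631.0599212401074
 greenbase (array([561.8,  -4.3]), array([54.7, 96.3]), 4.4) [551.44848054   7.84767476  12.        ]
 clip 51 [190.7 241.5] [566.4 306.2  44.6] ztop 48.9 [[565.9 307.7  40. ]]
 clip 58 [232.1 242.4] [562.8 209.   45.6] ztop 48.6 [[562.9 209.8  40. ]]
 rack40 (array([524.1, 258.5]), array([103.6, 202.9]), 87.94) [423.1 205.5  40. ] [623.9 313.6  40. ]
 tab red 107 (array([ 588.3, -178. ]), array([34.2, 12.1]), 89.65)
 tab yel 81 (array([616.9, 255.7]), array([32. , 10.8]), 89.58)
side bar slope, x at y=-180: [-9.35267250e-02  5.91496924e+02] 1.014107675696724 61
 markline fit y=a(x-592)+b [ 1.04078324e-01 -1.79044861e+02] 59 560.1551031457069 634.2774103473425
 greenbase (array([576.,  -3.]), array([73.8, 98.8]), 5.44) [576.46904189  -4.93487548  12.        ]
 clip 48 [379.9 229.3] [564.7 205.8  44.9] ztop 47.6 [[563.  208.8  40. ]]
 rack40 (array([543.8, 253.1]), array([109.3, 234.2]), 88.08) [425.3 196.8  40. ] [661.7 308.7  40. ]
 tab red 77 (array([ 596.3, -184. ]), array([13.5, 33.1]), 4.8)
 tab yel 30 (array([626.6, 249.3]), array([35.8,  9.2]), 82.64)
```

Run:
```python
from h import *
s=env.sense();Rt=R.from_rotvec(s["orientation"]);print(Rt.as_matrix().round(4))
t=np.array([590,-180,520.]);yaw=0.097
T=np.c_[[-np.sin(yaw),np.cos(yaw),0],[np.cos(yaw),np.sin(yaw),0],[0,0,-1]]
print(Rt.inv().apply(t-s["eef_pos"])/10,(Rt.inv()*R.from_matrix(T)).as_rotvec())
```

```text
[[ 9.499e-01  3.125e-01 -4.000e-04]
 [ 3.125e-01 -9.499e-01  1.700e-03]
 [ 1.000e-04 -1.700e-03 -1.000e+00]]
[ 50.4184013  -24.46253653 -11.57927812] [-1.36722330e-03 -1.27512246e-03 -1.34998308e+00]
```

```bash
python3 -m pendant '[[[0,0,-6],[0,0,-0.1],0.2],[[50.4,-24.5,-11.6],[0,0,-1.35],0.2],[[50.4,-24.5,-11.6],[0,0,-1.35],0.2],[[50.4,-24.5,-11.6],[0,0,-1.35],0.2],[[50.4,-24.5,-11.6],[0,0,-1.35],0.2],[[50.4,-24.5,-11.6],[0,0,-1.35],0.2],[[50.4,-24.5,-11.6],[0,0,-1.35],0.2],[[50.4,-24.5,-11.6],[0,0,-1.35],0.2],[[50.4,-24.5,-11.6],[0,0,-1.35],0.2],[[50.4,-24.5,-11.6],[0,0,-1.35],0.2]]'
```

```text
time_s: 1.35
eef_pos: [590.4, -178.5, 520.4]
orientation: [-2.111, -2.326, 0.0]
ft_force: [1.0, -1.3, -0.4]
gripper_width: 0.602
gripper_force: 0.0
```

```bash
cat >> m.py <<'E'
def goal(xyz,yaw):
    s=env.sense();Rt=R.from_rotvec(s["orientation"])
    T=np.c_[[-np.sin(yaw),np.cos(yaw),0],[np.cos(yaw),np.sin(yaw),0],[0,0,-1]]
    print("move cm",(Rt.inv().apply(np.array(xyz)-s["eef_pos"])/10).round(2),"rot",(Rt.inv()*R.from_matrix(T)).as_rotvec().round(4))
E
python3 - <<'E'
from m import *
p,im,d=cam("wrist");cv2.imwrite("pics/w1.png",im[...,::-1]);np.savez("w1.npz",im=im,d=d);print(np.round(p["T"],3).tolist(),p["vertical_fov"])
P=cloud(p,d)
m=mask(im,"red")&np.all((P>(540,-230,256))&(P<(640,-130,270)),axis=2);v,u=np.where(m);W=onz(p,np.c_[u,v],262);print(rect(W),np.median(P[m],0))
goal((590.3,-179,396),0.0933)
E
```

```text
[[0.995, 0.092, 0.027, 583.09], [0.095, -0.956, -0.276, -109.225], [0.0, 0.278, -0.961, 487.931], [0.0, 0.0, 0.0, 1.0]] 59.009451046842344
(array([ 590.3, -178.3]), array([11.2, 33.9]), 5.89) [ 590.63853297 -177.10399267  260.19051397]
move cm [-0.61 -0.47 12.41] rot [ 0.0021 -0.0036  0.0088]
```

View pics/w1.png

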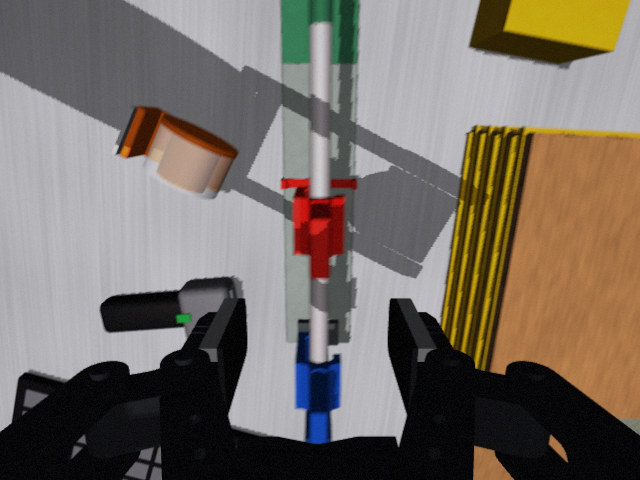

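Run:
```python
from m import *
s=env.sense();print(s["eef_pos"].round(2),R.from_rotvec(s["orientation"]).as_matrix().round(4).tolist(), s["orientation"])
goal((590.3,-178.5,396),0.0933)
```

```text
[ 594.1  -172.93  520.17] [[-0.1019, 0.9948, 0.0017], [0.9948, 0.1019, 0.0038], [0.0036, 0.0021, -1.0]] [-2.10437911 -2.33092402 -0.00620208]
move cm [-0.56 -0.46 12.41] rot [ 0.0021 -0.0036  0.0088]
```

```bash
python3 -m pendant '[[[0.1,0.05,2],[0,0,0.004],0.0],[[0.1,0.05,4],[0,0,0.004],0.0],[[0.1,0.05,5],[0,0,0.004],0.0],[[0.1,0.05,5],[0,0,0.004],0.0],[[0.1,0.05,5],[0,0,0.004],0.0],[[0.1,0.05,5],[0,0,0.004],0.0],[[0.1,0.05,5],[0,0,0.004],0.0],[[0.1,0.05,5],[0,0,0.004],0.0],[[0.1,0.05,5],[0,0,0.004],0.0],[[0.1,0.05,5],[0,0,0.004],0.0]]'
python3 - <<'E'
from m import *
p,im,d=cam("wrist");P=cloud(p,d);np.savez("w2.npz",im=im,d=d)
m=mask(im,"red")&np.all((P>(540,-230,256))&(P<(640,-130,270)),axis=2);v,u=np.where(m);W=onz(p,np.c_[u,v],262);print(rect(W),np.median(P[m],0))
goal((590.3,-178.5,396),0.0933);print(env.sense()["dq"].round(3),env.sense()["gripper_width"])
E
```

```text
time_s: 2.65
eef_pos: [589.6, -179.1, 470.6]
orientation: [-2.116, -2.322, 0.0]
ft_force: [-0.4, 0.1, 0.4]
gripper_width: 0.499
gripper_force: 0.0
(array([ 590. , -178.6]), array([11.7, 35.2]), 4.84) [ 590.08370366 -178.6881798   260.18398612]
move cm [0.06 0.07 7.46] rot [-0.0001 -0.0001 -0.0003]
[-0.002  0.    -0.003 -0.002 -0.001 -0.001] 0.49678591714969245
```

```bash
python3 -m pendant '[[[0.05,0.05,3],[0,0,0],0.0],[[0.05,0.05,6],[0,0,0],0.0],[[0.05,0.05,7.3],[0,0,0],0.0],[[0.05,0.05,7.3],[0,0,0],0.0],[[0.05,0.05,7.3],[0,0,0],-1],[[0.05,0.05,7.3],[0,0,0],-1],[[0.05,0.05,7.3],[0,0,0],-1],[[0.05,0.05,7.3],[0,0,0],-1],[[0.05,0.05,7.3],[0,0,0],-1],[[0.05,0.05,7.3],[0,0,0],-1]]'; python3 -c "
from m import *
s=env.sense();print(s['eef_pos'],s['ft_force'],s['gripper_width'],s['gripper_force'])"
```

```text
time_s: 3.95
eef_pos: [590.3, -178.8, 399.5]
orientation: [2.114, 2.32, 0.001]
ft_force: [-1.8, 0.2, 5.7]
gripper_width: 0.131
gripper_force: 58.7
[ 590.30243394 -178.8127712   399.54778844] [-1.80386555  0.24981109  5.74020781] 0.13142627595672735 58.732303977012634
```

```bash
python3 -m pendant '[[[0,0,-1.2],[0,0,0],-1],[[0,0,-2.1],[0,0,0],-1],[[0,0,-2.1],[0,0,0],-1],[[0,0,-2.1],[0,0,0],-1],[[0,-2,-2.1],[0,0,0],-1],[[0,-4,-2.1],[0,0,0],-1],[[0,-5.5,-2.1],[0,0,0],-1],[[0,-5.5,-2.1],[0,0,0],-1],[[0,-5.5,-5],[0,0,0],-1],[[0,-5.5,-9],[0,0,0],-1]]'
python3 - <<'E'
from m import *
s=env.sense();print(s['eef_pos'],s['ft_force'],s['gripper_width'],s['gripper_force'])
goal((555,258,560),-0.033)
E
```

```text
time_s: 5.2
eef_pos: [535.5, -183.5, 486.6]
orientation: [-2.113, -2.32, 0.001]
ft_force: [0.0, -0.2, -0.8]
gripper_width: 0.131
gripper_force: 58.9
[ 535.52297382 -183.54858616  486.55545941] [ 0.04348083 -0.21977874 -0.82083629] 0.1307680592411165 58.94916772842407
move cm [43.8   6.02 -7.28] rot [-0.003  -0.0016  0.1261]
```

```bash
python3 -m pendant '[[[3,0.5,-5],[0,0,0],-1],[[9,1.5,-7.3],[0,0,0.03],-1],[[15,2.5,-7.3],[0,0,0.06],-1],[[21,3.5,-7.3],[0,0,0.1],-1],[[27,4.5,-7.3],[0,0,0.126],-1],[[33,5,-7.3],[0,0,0.126],-1],[[38,5.5,-7.3],[0,0,0.126],-1],[[42,6,-7.3],[0,0,0.126],-1],[[43.8,6,-7.3],[0,0,0.126],-1],[[43.8,6,-7.3],[0,0,0.126],-1]]'; python3 -m pendant '[[[0,0,0],[0,0,0],-1],[[0,0,0],[0,0,0],-1],[[0,0,0],[0,0,0],-1],[[0,0,0],[0,0,0],-1],[[0,0,0],[0,0,0],-1],[[0,0,0],[0,0,0],-1],[[0,0,0],[0,0,0],-1],[[0,0,0],[0,0,0],-1],[[0,0,0],[0,0,0],-1],[[0,0,0],[0,0,0],-1]]'
python3 - <<'E'
from m import *
s=env.sense();print(s['eef_pos'],s['ft_force'])
p,im,d=cam("wrist");cv2.imwrite("pics/w3.png",im[...,::-1]);np.savez("w3.npz",im=im,d=d);P=cloud(p,d)
m=mask(im,"grn")&(P[...,2]>30)&(P[...,2]<60)
nc,l,st,ce=cv2.connectedComponentsWithStats(m.astype(np.uint8))
for i in range(1,nc):
    if st[i,4]>20: print("clip",st[i],np.round(ce[i],1),np.round(np.median(P[l==i],0),1),onz(p,ce[i],48).round(1))
p,im,d=cam("top");cv2.imwrite("pics/t3.png",im[...,::-1]);np.savez("t3.npz",im=im,d=d)
E
```

```text
time_s: 6.45
eef_pos: [554.4, 258.9, 560.0]
orientation: [-2.256, -2.186, 0.001]
ft_force: [0.2, -0.0, -1.4]
gripper_width: 0.132
gripper_force: 59.0
time_s: 7.7
eef_pos: [554.4, 258.0, 560.6]
orientation: [-2.258, -2.185, -0.0]
ft_force: [0.4, 0.1, -1.4]
gripper_width: 0.132
gripper_force: 59.0
[554.35498879 258.00956936 560.63071755] [ 0.39999046  0.11466856 -1.39614483]
clip [319 131  17  14 214] [327.  137.7] [567.  306.9  43.3] [[566.9 307.4  48. ]]
clip [326 217   8  13 101] [329.4 223. ] [566.8 209.6  43.3] [[567.  210.8  48. ]]
```

View pics/w3.png

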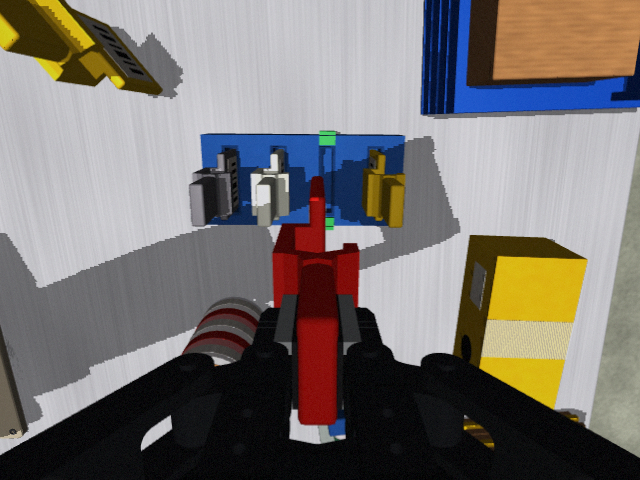

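The wrist view shows the held red tag at (320,340), the clips at (327,138) and (329,223, partly hidden), and the slot near column 327. I'll measure the slot and rack edges, and the plate's lower end relative to the gripper.

Run:
```python
from m import *
f=np.load("w3.npz");im,d=f["im"],f["d"];p=env.camera_params("wrist");P=cloud(p,d)
m=mask(im,"blu")
for rows in(range(142,150),range(160,190,5),range(205,222,4)):
    for r in list(rows)[::3]:
        c=np.where(m[r,180:420])[0]+180
        W=onz(p,[(c.min()-.5,r),(c.max()+.5,r)],40);print("row",r,W[:,:2].round(1).tolist(),"width",round(np.hypot(*(W[1]-W[0])[:2]),1),"mid",W.mean(0)[:2].round(1))
for c in(250,300,345,360):
    rr=np.where(m[120:235,c])[0]+120;W=onz(p,[(c,rr.min()-.5),(c,rr.max()+.5)],40);print("col",c,rr.min(),rr.max(),W[:,:2].round(1).tolist())
for r in(150,160,170): print(r,[tuple(im[r,c]) for c in range(312,342,1)])
# plate's far lower end
mr=mask(im,"red")
for r in range(176,215,6):
    c=np.where(mr[r,290:345])[0]+290
    if len(c): print("red row",r,c.min(),c.max(),P[r,c].mean(0).round(1))
```

```text
row 142 [[425.0, 307.3], [652.8, 299.4]] width 227.9 mid [538.9 303.3]
row 145 [[424.6, 304.0], [652.9, 296.1]] width 228.4 mid [538.7 300. ]
row 148 [[425.4, 300.6], [652.9, 292.8]] width 227.7 mid [539.2 296.7]
row 160 [[423.9, 287.3], [652.1, 279.4]] width 228.3 mid [538.  283.4]
row 175 [[463.4, 269.0], [605.4, 264.1]] width 142.2 mid [534.4 266.5]
row 205 [[460.3, 234.1], [605.2, 229.1]] width 145.0 mid [532.8 231.6]
row 217 [[429.6, 220.8], [618.1, 214.3]] width 188.6 mid [523.9 217.6]
col 250 135 224 [[481.2, 313.5], [473.1, 210.2]]
col 300 135 222 [[537.0, 311.5], [532.4, 210.6]]
col 345 135 224 [[587.3, 309.8], [585.6, 206.3]]
col 360 135 224 [[604.0, 309.2], [603.3, 205.7]]
150 [(np.uint8(38), np.uint8(88), np.uint8(170)), (np.uint8(34), np.uint8(85), np.uint8(169)), (np.uint8(39), np.uint8(87), np.uint8(170)), (np.uint8(36), np.uint8(87), np.uint8(170)), (np.uint8(41), np.uint8(90), np.uint8(173)), (np.uint8(43), np.uint8(93), np.uint8(175)), (np.uint8(38), np.uint8(79), np.uint8(154)), (np.uint8(28), np.uint8(60), np.uint8(116)), (np.uint8(21), np.uint8(50), np.uint8(102)
[... 3181 characters left out ...]
np.uint8(125)), (np.uint8(16), np.uint8(40), np.uint8(81)), (np.uint8(23), np.uint8(55), np.uint8(113)), (np.uint8(25), np.uint8(63), np.uint8(125)), (np.uint8(31), np.uint8(75), np.uint8(148)), (np.uint8(36), np.uint8(85), np.uint8(166)), (np.uint8(28), np.uint8(66), np.uint8(135)), (np.uint8(15), np.uint8(42), np.uint8(87)), (np.uint8(25), np.uint8(48), np.uint8(89)), (np.uint8(19), np.uint8(45), np.uint8(85)), (np.uint8(18), np.uint8(41), np.uint8(86))]
red row 182 312 320 [554.6 291.4 275.4]
red row 188 311 320 [554.3 291.4 298. ]
red row 194 310 320 [554.1 291.3 316.7]
red row 200 310 324 [555.1 289.7 324.8]
red row 206 310 324 [555.  286.9 325.1]
red row 212 310 324 [554.9 283.9 325.2]
```

```bash
python3 -m pendant '[[[0.08,1.1,0],[0,0,0.002],-1],[[0.08,1.1,0],[0,0,0.002],-1],[[0.08,1.1,4],[0,0,0.002],-1],[[0.08,1.1,9],[0,0,0.002],-1],[[0.08,1.1,14],[0,0,0.002],-1],[[0.08,1.1,17],[0,0,0.002],-1],[[0.08,1.1,18.7],[0,0,0.002],-1],[[0.08,1.1,18.7],[0,0,0.002],-1],[[0.08,1.1,18.7],[0,0,0.002],-1],[[0.08,1.1,18.7],[0,0,0.002],-1]]'
python3 - <<'E'
from m import *
s=env.sense();print(s['eef_pos'],s['ft_force'])
p,im,d=cam("wrist");np.savez("w4.npz",im=im,d=d);P=cloud(p,d)
im2,d2=env.grab_frame("side");im2=np.array(im2)
c=np.zeros((480,800,3),np.uint8);c[:,:400]=cv2.resize(im[60:420,170:470],(400,480));c[:,400:]=cv2.resize(im2[120:270,330:455],(400,480));cv2.imwrite("pics/c4.png",c[...,::-1])
E
```

```text
time_s: 9.05
eef_pos: [565.9, 258.6, 375.7]
orientation: [2.259, 2.181, 0.005]
ft_force: [-0.1, 0.9, -0.7]
gripper_width: 0.128
gripper_force: 58.9
[565.94011588 258.56291493 375.74384333] [-0.14262685  0.91830041 -0.69798215]
```

View pics/c4.png

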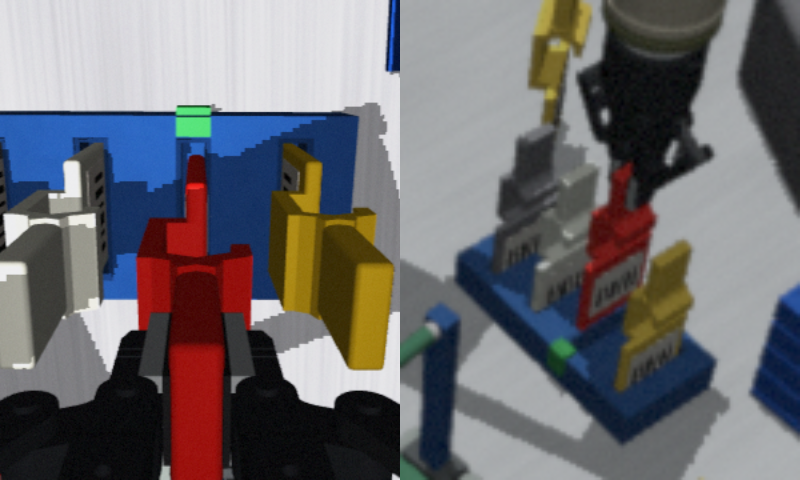

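The crop shows the red plate's end at (197,170), just in line with the slot below the clip at (193,122). I'll measure the residual offset.

Run:
```python
from m import *
f=np.load("w4.npz");im,d=f["im"],f["d"];p=env.camera_params("wrist");P=cloud(p,d)
g=mask(im,"grn")&(P[...,2]>30)&(P[...,2]<60)
v,u=np.where(g)
for r in np.unique(v)[::4]:
    c=u[v==r];print("clip row",r,c.min(),c.max(),P[r,c].mean(0).round(1),onz(p,[((c.min()+c.max())/2,r)],P[r,c].mean(0)[2]).round(1))
mr=(im[...,0]>50)&(im[...,1]<45)&(im[...,2]<45)
for r in range(172,216,4):
    c=np.where(mr[r,295:335])[0]+295
    if len(c): print("red",r,c.min(),c.max(),P[r,c].mean(0).round(1))
r=168
print([tuple(map(int,im[r,c])) for c in range(303,326)])
```

```text
clip row 140 303 327 [566.7 314.4  41.5] [[566.7 314.4  41.5]]
clip row 144 303 328 [567.  311.7  42.6] [[567.  311.7  42.6]]
clip row 148 302 327 [566.2 309.1  42.3] [[566.2 309.1  42.3]]
clip row 152 302 327 [566.  306.4  42.5] [[566.1 306.3  42.5]]
clip row 156 302 327 [566.  303.6  42.5] [[566.  303.6  42.5]]
clip row 160 302 327 [565.9 300.9  42.6] [[565.9 300.9  42.6]]
red 176 315 318 [566.9 292.3  62.9]
red 180 312 322 [567.2 292.1  80.7]
red 184 311 322 [566.8 292.   96.5]
red 188 311 323 [567.1 292.  111.9]
red 192 310 323 [566.8 292.  125. ]
red 196 310 324 [567.  292.  136.9]
red 200 309 324 [566.8 288.1 126.5]
red 204 309 325 [566.9 288.4 138.6]
red 208 309 324 [566.5 286.4 138.8]
red 212 310 324 [566.7 284.6 139.8]
[(28, 63, 121), (29, 60, 120), (24, 53, 102), (16, 39, 76), (22, 46, 92), (22, 53, 102), (23, 53, 101), (18, 51, 99), (25, 52, 103), (31, 76, 153), (48, 108, 199), (45, 106, 197), (43, 103, 194), (47, 106, 197), (44, 103, 194), (45, 108, 198), (43, 101, 191), (40, 100, 191), (45, 103, 194), (45, 102, 193), (37, 81, 159), (24, 55, 112), (32, 71, 137)]
```

```bash
python3 -m pendant '[[[0.06,-0.1,0],[0,0,0],-1],[[0.06,-0.1,1],[0,0,0],-1],[[0.06,-0.1,1.7],[0,0,0],-1],[[0.06,-0.1,2.4],[0,0,0],-1],[[0.06,-0.1,3],[0,0,0],-1],[[0.06,-0.1,3.6],[0,0,0],-1],[[0.06,-0.1,4.2],[0,0,0],-1],[[0.06,-0.1,4.7],[0,0,0],-1],[[0.06,-0.1,5.1],[0,0,0],-1],[[0.06,-0.1,5.2],[0,0,0],-1]]'; python3 -c "
from m import *
s=env.sense();print(s['eef_pos'],s['ft_force'],s['gripper_width'])"
```

```text
time_s: 10.4
eef_pos: [564.7, 259.1, 323.6]
orientation: [2.259, 2.182, 0.002]
ft_force: [-4.4, -2.1, 12.6]
gripper_width: 0.131
gripper_force: 60.8
[564.71674342 259.12385353 323.58609008] [-4.36652296 -2.06008016 12.60685102] 0.13060442468955183
```

```bash
python3 -m pendant '[[[0,0,0],[0,0,0],-0.2],[[0,0,0],[0,0,0],-0.2],[[0,0,0],[0,0,0],-0.2],[[0,0,0],[0,0,0],-0.2],[[0,0,-2],[0,0,0],-0.2],[[0,0,-6],[0,0,0],-0.2],[[0,0,-11],[0,0,0],-0.2],[[0,2,-14],[0,0,0],-0.2],[[0,5.5,-14],[0,0,0],-0.2],[[0,5.5,-14],[0,0,0],-0.2]]'; python3 -m pendant '[[[0,0,0],[0,0,0],-0.2],[[0,0,0],[0,0,0],-0.2],[[0,0,0],[0,0,0],-0.2],[[0,0,0],[0,0,0],-0.2],[[0,0,0],[0,0,0],-0.2],[[0,0,0],[0,0,0],-0.2],[[0,0,0],[0,0,0],-0.2],[[0,0,0],[0,0,0],-0.2],[[0,0,0],[0,0,0],-0.2],[[0,0,0],[0,0,0],-0.2]]';python3 - <<'E'
from m import *
s=env.sense();print(s['eef_pos'])
p,im,d=cam("wrist");np.savez("w5.npz",im=im,d=d);P=cloud(p,d)
for n,c,lo,hi in(("red","red",(530,200,178),(600,320,196)),("yel","yel",(590,200,178),(660,320,196))):
    m=mask(im,c)&np.all((P>lo)&(P<hi),axis=2);v,u=np.where(m);print(n,rect(onz(p,np.c_[u,v],186)) if len(u) else 0,np.median(P[m],0).round(1))
im2,d2=env.grab_frame("side");im2=np.array(im2)
c=np.zeros((480,800,3),np.uint8);c[:,:400]=cv2.resize(im[60:420,120:520],(400,480));c[:,400:]=cv2.resize(im2[120:270,330:455],(400,480));cv2.imwrite("pics/c5.png",c[...,::-1])
E
```

```text
time_s: 11.65
eef_pos: [620.8, 256.6, 462.8]
orientation: [2.261, 2.18, 0.002]
ft_force: [-0.4, 0.2, -0.2]
gripper_width: 0.402
gripper_force: 0.0
time_s: 12.9
eef_pos: [619.4, 257.1, 461.6]
orientation: [-2.26, -2.182, 0.0]
ft_force: [0.1, -0.1, -0.8]
gripper_width: 0.398
gripper_force: 0.0
[619.39754618 257.10015288 461.61176267]
red (array([547.1, 260.6]), array([35.3, 13.2]), 87.77) [546.1 260.5 183.2]
yel (array([620. , 257.6]), array([36. , 11.4]), 87.61) [619.7 258.  184.2]
```

View pics/c5.png

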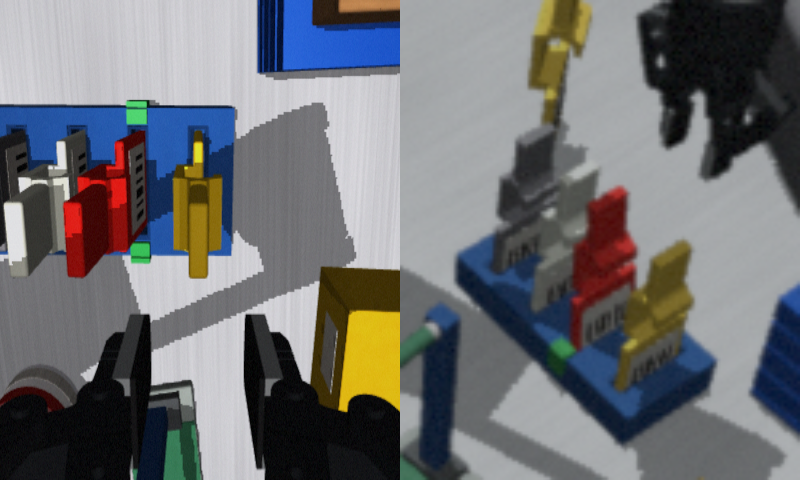

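Red stands in the slot (crop 105,200), leaning slightly by about 0.1 rad towards white. Yellow is centred under the gripper at (198,220). I'll check red's foot from the depth, then grasp yellow.

```bash
python3 - <<'E'
from m import *
f=np.load("w5.npz");im,d=f["im"],f["d"];p=env.camera_params("wrist");P=cloud(p,d)
m=np.all((P>(530,225,45))&(P<(585,292,85)),axis=2)&(P[...,2]>46)
for lo in(45,55,65,75):
    Q=P[m&(P[...,2]>=lo)&(P[...,2]<lo+10)]
    if len(Q)>5: print(lo,len(Q),np.median(Q,0).round(1))
E
python3 -m pendant '[[[0.05,0.05,5],[0,0,0.005],-0.2],[[0.05,0.05,9],[0,0,0.005],-0.2],[[0.05,0.05,12],[0,0,0.005],-0.2],[[0.05,0.05,13.6],[0,0,0.005],-0.2],[[0.05,0.05,13.6],[0,0,0.005],-0.2],[[0.05,0.05,13.6],[0,0,0.005],-1],[[0.05,0.05,13.6],[0,0,0.005],-1],[[0.05,0.05,13.6],[0,0,0.005],-1],[[0.05,0.05,13.6],[0,0,0.005],-1],[[0.05,0.05,13.6],[0,0,0.005],-1]]';  python3 -c "
from m import *
s=env.sense();print(s['eef_pos'],s['ft_force'],s['gripper_width'],s['gripper_force'])"
```

```text
45 193 [565.8 260.6  50.9]
55 234 [564.6 259.8  60. ]
65 228 [563.4 265.4  69.5]
75 102 [562.3 279.4  80.6]
time_s: 14.25
eef_pos: [620.5, 257.8, 328.0]
orientation: [2.264, 2.176, 0.005]
ft_force: [-0.2, -0.2, 5.9]
gripper_width: 0.132
gripper_force: 59.6
[620.50755735 257.80415361 327.9616053 ] [-0.15700531 -0.2261317   5.92507061] 0.1318215998573736 59.604511857032776
```

```bash
python3 -m pendant '[[[0,0,-2],[0,0,0],-1],[[0,0,-5],[0,0,0],-1],[[0,0,-10],[0,0,0],-1],[[0,0,-15],[0,0,0],-1],[[0,0,-20],[0,0,0],-1],[[0,0,-23.5],[0,0,0],-1],[[0,0,-23.5],[0,0,0],-1],[[0,0,-23.5],[0,0,0],-1],[[0,0,-23.5],[0,0,0],-1],[[0,0,-23.5],[0,0,0],-1]]'
python3 - <<'E'
from m import *
s=env.sense();print(s['eef_pos'],s['ft_force'],s['gripper_width'],s['gripper_force'])
for n in("top","side"):
    f=np.load(n+"0.npz");P=cloud(env.camera_params(n),f["d"])
    Q=P[np.all((P>(380,-40,138))&(P<(540,90,160)),axis=2)];desc("tower",Q);print(rect(Q))
goal((524,-15,562),0.0933)
E
```

```text
time_s: 15.5
eef_pos: [619.9, 257.6, 558.8]
orientation: [-2.265, -2.176, 0.004]
ft_force: [0.5, -0.3, -0.7]
gripper_width: 0.136
gripper_force: 58.6
[619.94488195 257.58710017 558.81408659] [ 0.50579285 -0.32420388 -0.6765855 ] 0.13646030621018887 58.648250699043274
tower 1292 med [433.6  54.7 151.2] lo [393.7  18.3 146.2] hi [472.6  87.  155.8]
(array([433.3,  50.6]), array([77.4, 87.8]), 89.68)
tower 771 med [441.8  50.7 150.4] lo [396.6  14.  140.2] hi [479.8  87.  154.7]
(array([437.4,  49.8]), array([80.1, 93.4]), 89.93)
move cm [-27.62  -8.5   -0.27] rot [-0.0027  0.0008 -0.1333]
```

```bash
python3 -m pendant '[[[-3,-1,-0.3],[0,0,-0.02],-1],[[-8,-2.5,-0.3],[0,0,-0.05],-1],[[-14,-4.5,-0.3],[0,0,-0.1],-1],[[-19,-6,-0.3],[0,0,-0.133],-1],[[-24,-7.5,-0.3],[0,0,-0.133],-1],[[-27,-8.1,-0.3],[0,0,-0.133],-1],[[-27.6,-8.1,-0.3],[0,0,-0.133],-1],[[-27.6,-8.1,-0.3],[0,0,-0.133],-1],[[-27.6,-8.1,3],[0,0,-0.133],-1],[[-27.6,-8.1,8],[0,0,-0.133],-1]]';python3 -m pendant '[[[0,0,2],[0,0,0],-1],[[0,0,4],[0,0,0],-1],[[0,0,4],[0,0,0],-1],[[0,0,4],[0,0,0],-1],[[0,0,4],[0,0,0],-1],[[0,0,4],[0,0,0],-1],[[0,0,4],[0,0,0],-1],[[0,0,4],[0,0,0],-1],[[0,0,4],[0,0,0],-1],[[0,0,4],[0,0,0],-1]]'
python3 - <<'E'
from m import *
s=env.sense();print(s['eef_pos'],s['ft_force'],R.from_rotvec(s['orientation']).as_matrix().round(4).tolist())
p,im,d=cam("wrist");np.savez("w6.npz",im=im,d=d);P=cloud(p,d)
g=mask(im,"grn")&np.all((P>(540,-80,188))&(P<(620,80,215)),axis=2)
v,u=np.where(g);c=[(( u[v==r].min()+u[v==r].max())/2,r) for r in np.unique(v) if (v==r).sum()>4]
if len(c)>4:
    W=onz(p,c,200);print("bar fit x at y=-11:",np.polyfit(W[:,1]+11,W[:,0],1),W[:,1].min(),W[:,1].max(), "width",np.median([(v==r).sum() for r in np.unique(v)]))
y=mask(im,"yel")&np.all((P>(480,-70,100))&(P<(560,50,290)),axis=2)
desc("yel",P[y])
for z in range(170,290,10):
    Q=P[y&(abs(P[...,2]-z)<5)]
    if len(Q)>8: print(z,len(Q),np.percentile(Q,[5,50,95],axis=0)[:,:2].round(1).tolist())
im2,d2=env.grab_frame("side");im2=np.array(im2)
cc=np.zeros((480,800,3),np.uint8);cc[:,:400]=cv2.resize(im[60:420,170:470],(400,480));cc[:,400:]=cv2.resize(im2[160:310,260:385],(400,480));cv2.imwrite("pics/c6.png",cc[...,::-1])
E
```

```text
time_s: 16.75
eef_pos: [528.6, -13.6, 481.3]
orientation: [2.112, 2.322, 0.004]
ft_force: [0.5, -0.4, -2.7]
gripper_width: 0.134
gripper_force: 59.0
time_s: 18.0
eef_pos: [527.9, -15.0, 440.6]
orientation: [-2.116, -2.322, 0.0]
ft_force: [0.4, 1.1, -1.7]
gripper_width: 0.128
gripper_force: 58.9
[527.9202736  -14.95075698 440.57285986] [ 0.42878708  1.06436209 -1.68074589] [[-0.0929, 0.9957, -0.0001], [0.9957, 0.0929, 0.0], [0.0, -0.0001, -1.0]]
bar fit x at y=-11: [-9.46904744e-02  5.75607035e+02] -56.48399869280037 44.89294121921066 width 20.5
yel 6042 med [524.    0.8 243.4] lo [509.5 -15.7 187.8] hi [541.9  17.5 285.9]
170 31 [[521.1, 16.9], [523.8, 17.7], [527.0, 18.1]]
180 39 [[520.8, 16.0], [523.9, 17.8], [527.1, 18.1]]
190 60 [[510.7, 1.3], [522.8, 17.6], [527.0, 18.0]]
200 1249 [[514.6, -8.5], [523.5, 1.4], [528.7, 16.3]]
210 87 [[508.3, -1.5], [512.0, 1.6], [515.1, 2.0]]
220 84 [[508.2, 1.1], [510.9, 1.6], [514.2, 1.9]]
230 146 [[508.4, 1.2], [512.9, 1.8], [541.4, 4.5]]
240 2068 [[509.6, -17.7], [517.4, -5.2], [542.6, 3.8]]
250 960 [[517.0, -12.5], [525.4, 0.7], [535.8, 3.4]]
260 267 [[521.0, 0.0], [525.9, 0.9], [531.1, 1.5]]
270 346 [[520.4, -4.5], [526.2, 0.9], [533.2, 1.5]]
280 387 [[521.2, 0.1], [525.9, 1.0], [531.0, 1.6]]
```

View pics/c6.png

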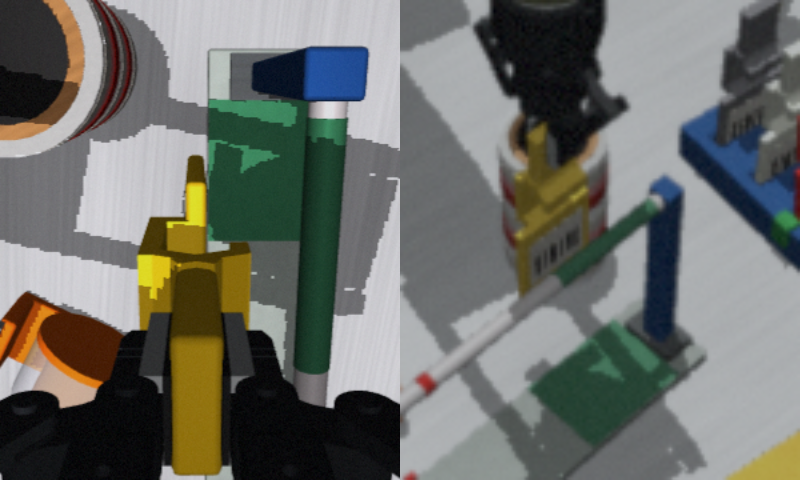

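Yellow is poised on the robot side of the green stretch: held tag at crop (195,350), green bar at (325,240), mark visible at side crop (425,383). I'll hook it now.

```bash
python3 -m pendant '[[[0,0,1],[0,0,0],-1],[[0,0,1.65],[0,0,0],-1],[[0,0,1.65],[0,0,0],-1],[[0,1.5,1.65],[0,0,0],-1],[[0,3,1.65],[0,0,0],-1],[[0,4.3,1.65],[0,0,0],-1],[[0,4.8,1.65],[0,0,0],-1],[[0,4.8,1.65],[0,0,0],-1],[[0,4.8,1.65],[0,0,0],-1],[[0,4.8,1.65],[0,0,0],-1]]'; python3 -c "
from m import *
s=env.sense();print(s['eef_pos'],s['ft_force'],s['gripper_width'])"; python3 -m pendant '[[[0,0,0.4],[0,0,0],-1],[[0,0,0.8],[0,0,0],-1],[[0,0,1.1],[0,0,0],-1],[[0,0,1.4],[0,0,0],-1],[[0,0,1.6],[0,0,0],-1],[[0,0,1.75],[0,0,0],-1],[[0,0,1.85],[0,0,0],-1],[[0,0,1.9],[0,0,0],-1],[[0,0,1.9],[0,0,0],-1],[[0,0,1.9],[0,0,0],-1]]'; python3 -c "
from m import *
s=env.sense();print(s['eef_pos'],s['ft_force'],s['gripper_width'])"
```

```text
time_s: 19.35
eef_pos: [575.5, -10.5, 424.3]
orientation: [2.116, 2.322, -0.0]
ft_force: [0.4, -0.3, -1.6]
gripper_width: 0.125
gripper_force: 59.0
[575.47424846 -10.54360343 424.25812668] [ 0.43871157 -0.27189698 -1.61766283] 0.12549070518905575
time_s: 20.6
eef_pos: [575.8, -10.5, 405.3]
orientation: [2.116, 2.322, 0.0]
ft_force: [-0.3, 0.4, -1.8]
gripper_width: 0.131
gripper_force: 59.0
[575.75779383 -10.52912937 405.25197187] [-0.28192831  0.38036679 -1.76873414] 0.130689071546683
```

```bash
python3 -m pendant '[[[0,0,0.05],[0,0,0],-1],[[0,0,0.1],[0,0,0],-1],[[0,0,0.15],[0,0,0],-1],[[0,0,0.15],[0,0,0],-1],[[0,0,0.15],[0,0,0],-1],[[0,0,0.15],[0,0,0],-1],[[0,0,0.15],[0,0,0],-1],[[0,0,0.15],[0,0,0],-1],[[0,0,0.15],[0,0,0],-1],[[0,0,0.15],[0,0,0],-1]]'
python3 - <<'E'
from m import *
s=env.sense();print(s['eef_pos'],s['ft_force'])
p,im,d=cam("wrist");P=cloud(p,d)
im2,d2=env.grab_frame("side");im2=np.array(im2)
np.savez("s7.npz",im=im2,d=np.array(d2))
cc=np.zeros((480,800,3),np.uint8);cc[:,:400]=cv2.resize(im[60:420,170:470],(400,480));cc[:,400:]=cv2.resize(im2[160:310,260:385],(400,480));cv2.imwrite("pics/c7.png",cc[...,::-1])
E
```

```text
time_s: 21.85
eef_pos: [575.7, -10.5, 404.1]
orientation: [2.116, 2.322, 0.0]
ft_force: [-2.9, 0.6, 5.3]
gripper_width: 0.135
gripper_force: 60.1
[575.73705145 -10.49221346 404.08360011] [-2.88228298  0.64408722  5.26104127]
```

View pics/c7.png

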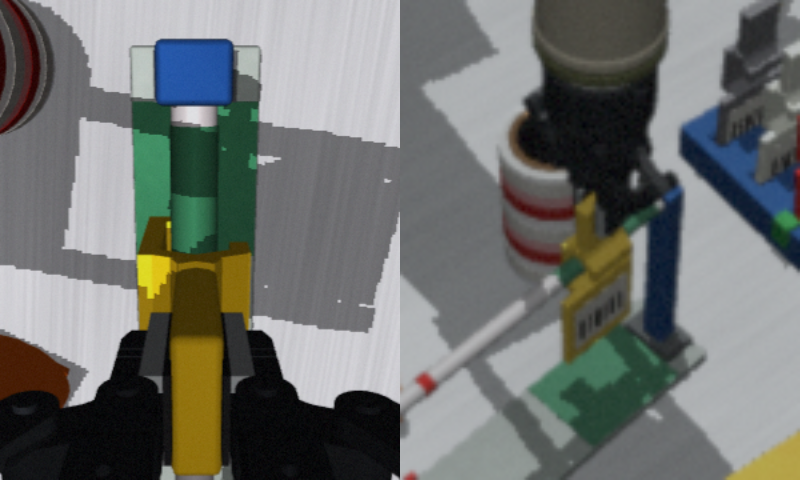

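The tag is hooked over the green stretch and seated at the predicted height. In the wrist crop the bar enters the hook at (195,240). Now the slide.

```bash
python3 -m pendant '[[[0,0,-0.1],[0,0,0],-1],[[-1,-0.03,-0.1],[0,0,0],-1],[[-3,-0.05,-0.1],[0,0,0],-1],[[-5.5,-0.05,-0.1],[0,0,0],-1],[[-8,-0.05,-0.1],[0,0,0],-1],[[-10.5,-0.05,-0.1],[0,0,0],-1],[[-13,-0.05,-0.1],[0,0,0],-1],[[-15,-0.05,-0.1],[0,0,0],-1],[[-16.5,-0.05,-0.1],[0,0,0],-1],[[-16.9,-0.05,-0.1],[0,0,0],-1]]'; python3 -m pendant '[[[0,0,0],[0,0,0],-1],[[0,0,0],[0,0,0],-1],[[0,0,0],[0,0,0],-1],[[0,0,0],[0,0,0],-1],[[0,0,0],[0,0,0],-1],[[0,0,0.05],[0,0,0],-1],[[0,0,0.05],[0,0,0],-1],[[0,0,0.05],[0,0,0],-1],[[0,0,0.05],[0,0,0],-1],[[0,0,0.05],[0,0,0],-1]]'
python3 - <<'E'
from m import *
s=env.sense();print(s['eef_pos'],s['ft_force'])
p,im,d=cam("wrist");P=cloud(p,d);np.savez("w8.npz",im=im,d=d)
m=mask(im,"red")&np.all((P>(540,-230,3))&(P<(650,-130,25)),axis=2);v,u=np.where(m);W=onz(p,np.c_[u,v],12)
if len(W)>10: print("markline",np.polyfit(W[:,0]-590.4,W[:,1],1),len(W))
p,im2,d2=cam("side")
cc=np.zeros((480,800,3),np.uint8);cc[:,:400]=cv2.resize(im[60:420,170:470],(400,480));cc[:,400:]=cv2.resize(im2[220:370,200:325],(400,480));cv2.imwrite("pics/c8.png",cc[...,::-1])
E
```

```text
time_s: 23.2
eef_pos: [590.9, -179.9, 404.4]
orientation: [-2.117, -2.321, 0.0]
ft_force: [0.1, -0.1, -1.8]
gripper_width: 0.13
gripper_force: 59.0
time_s: 24.45
eef_pos: [590.9, -178.8, 404.1]
orientation: [2.116, 2.322, 0.0]
ft_force: [-0.0, -0.2, -2.8]
gripper_width: 0.133
gripper_force: 59.0
[ 590.93428973 -178.81558724  404.12965511] [-0.04681217 -0.18093419 -2.82093167]
markline [ 8.46926646e-02 -1.79328710e+02] 752
```

View pics/c8.png

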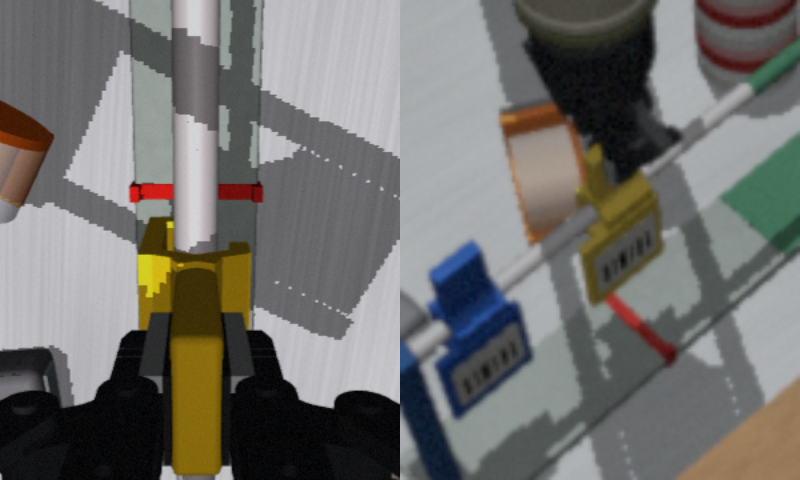

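Yellow hangs over the red mark line: side crop shows it at (620,240) with the line at (640,330), and the measured offset is under 1 mm. I'll release and withdraw.

```bash
python3 -m pendant '[[[0,0,0.05],[0,0,0],-1],[[0,0,0.05],[0,0,0],-1],[[0,0,0.05],[0,0,0],-0.6],[[0,0,0.05],[0,0,0],-0.3],[[0,0,0.05],[0,0,0],0],[[0,0,0.05],[0,0,0],0],[[0,0,-2],[0,0,0],0],[[0,0,-6],[0,0,0],0],[[0,0,-11],[0,0,0],0],[[0,0,-14],[0,0,0],0]]'; python3 -m pendant '[[[0,0,0],[0,0,0],0],[[0,0,0],[0,0,0],0],[[0,0,0],[0,0,0],0],[[0,0,0],[0,0,0],0],[[0,0,0],[0,0,0],0],[[0,0,0],[0,0,0],0],[[0,0,0],[0,0,0],0],[[0,0,0],[0,0,0],0],[[0,0,0],[0,0,0],0],[[0,0,0],[0,0,0],0]]'
python3 - <<'E'
from m import *
s=env.sense();print(s['eef_pos'],s['ft_force'])
p,im,d=cam("wrist");P=cloud(p,d)
m=mask(im,"yel")&np.all((P>(540,-230,254))&(P<(640,-130,270)),axis=2);v,u=np.where(m);print("yel tab",rect(onz(p,np.c_[u,v],262)),np.median(P[m],0))
p,im2,d=cam("side");P=cloud(p,d)
desc("red",pts(P,mask(im2,"red"),(500,180,165),(620,330,200)))
for z in(60,80,100,120,150,175):
    Q=pts(P,mask(im2,"red"),(500,180,z-8),(620,330,z+8))
    if len(Q): print(z,np.median(Q,0).round(1))
E
```

```text
time_s: 25.8
eef_pos: [590.6, -178.7, 549.5]
orientation: [2.112, 2.319, 0.003]
ft_force: [-0.0, -0.1, -0.3]
gripper_width: 0.497
gripper_force: 0.0
time_s: 27.05
eef_pos: [590.9, -178.8, 544.2]
orientation: [2.116, 2.322, 0.0]
ft_force: [0.2, 0.6, -0.2]
gripper_width: 0.504
gripper_force: 0.0
[ 590.92131013 -178.82317156  544.16311593] [ 0.18083945  0.61712712 -0.18796742]
yel tab (array([ 592.6, -179. ]), array([11.7, 36.2]), 5.02) [ 592.51682282 -179.01636677  260.20325011]
red 84 med [550.8 252.4 179.4] lo [542.7 238.9 165.6] hi [554.1 270.4 187.5]
60 [561.5 223.8  58.4]
80 [560.2 246.7  83.8]
100 [544.4 249.1  94.4]
120 [565.8 243.  123.4]
150 [554.7 248.7 148.3]
175 [551.6 252.1 176.7]
```

```bash
python3 -c "
from station import env
print(env.finish_job())"
```

```text
the job is handed in; nothing more can be done
None
```

I handed the job in at about 27 s. By my last measurements the yellow tag hangs on the rail within 1 mm of the red mark, and the red tag stands in the clipped slot, leaning about 0.1 rad (limit 0.2); no verdict came back.

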